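# Sort optical posts through a seesaw gate

### The job

Two optical posts, one short and one long, wait in the magazine of the gravity feeder; sort them so that each runs down into the tray that already holds posts of its own length. Press the round pad of the release lever fully down and let it up again to let one post go at a time, and rock the seesaw gate over its pivot by pressing down whichever square finger pad is raised, whenever the other chute is needed. Only press these pads: do not touch the waiting posts, and leave the other things on the table where they stand.

Things in the scene. Friction and masses are not known exactly. Their poses are not given: they have to be found in the camera images.
- feeder: gravity feeder, fixed to the table. Origin: centre of the underside of its 90 x 312 mm base; x to its back, y to its left end (seen from the robot), z up. Magazine on top slopes down to -y into a drop throat over the gate's pivot (y = 0). Chutes lead to trays at y = +117 (left) and -117 mm (right). Front plate's outer face x = -34 mm; plates 98 mm high, 150 mm over y = -41 to 65 mm
- gate (a joint): angle of the seesaw gate (rad). +0.27: left pad raised, posts run down the RIGHT chute (-y); -0.27: right pad raised, posts run down the LEFT chute. It rests only at these ends: a steel weight on a stem above the pivot (70 mm in front of the feeder's middle, top 141 mm above the table) makes it fall over by itself once pressed past level. The pivot is 85 mm up; less than 1 N on the raised pad moves it
- gate_pad_left (a point): centre of the top face of the left rubber finger pad (24 mm along the feeder's x, 30 mm along y) on the gate's rocker bar, 70 mm left of the pivot and 70 mm in front of the feeder's middle; 112 mm above the table when raised, 94 when level, 75 when lowered
- gate_pad_right (a point): the same for the right finger pad, 70 mm right of the pivot
- release (a joint): angle of the sprung release lever (rad), 0 (up) to 0.17 (pad pressed down 8 mm, about 3 N, then a firm stop). Pressed fully, its cradle lifts the first (lower) waiting post over a lip into the throat and holds back the next; when the lever is let up the next post rolls into the cradle. One press lets one post go, which reaches its tray within 1.5 s
- release_top (a point): centre of the top face of the release lever's round rubber pad (28 mm across), over the feeder's right half: 76 mm right of its middle (y = -76 mm), on its centre line (x = 0), 138 mm above the table when up, 130 mm when pressed
- short_post_center (a point): centre of the short waiting post: steel cylinder 12.7 mm in diameter, 30 mm long, lying in the magazine along the feeder's x, about 0.13 m up. Of the two waiting posts the lower one (y about 16 mm in the feeder's frame, against 28 mm) goes first; which one that is varies
- long_post_center (a point): centre of the long waiting post: the same, 50 mm long
- tray_short: the open grey tray (66 x 66 x 30 mm, 3 mm walls, fixed) that holds the short posts, two of them already; origin at the centre of its underside, axes as the feeder's. It stands at the foot of either the left or the right chute
- tray_long: the same for the tray that holds the long posts
- by_objective: bystander: microscope objective standing behind the feeder, 31 mm across, 50 mm high; origin at the centre of its foot
- by_oil: bystander: small bottle standing behind the feeder, 28 mm across, 66 mm high
- by_tape: bystander: roll of tape lying behind the feeder, 59 mm across, 19 mm high
- by_mount: bystander: mirror mount standing behind the feeder, 41 x 48 x 48 mm
- by_marker: bystander: felt marker lying in front of the feeder, below the left pad, 133 mm long, 15 mm high
- by_usb: bystander: memory stick lying in front of the feeder, below the right pad, 56 mm long, 8 mm high
- by_fork: bystander: clamping fork lying in front of the feeder, 64 mm long, 15 mm high

How it is judged:
By the outcome, as a careful person would: the job done as asked, in the order asked, and still so for the second after the job is handed in, with the robot touching nothing.
It also fails if it takes over 53 s, if anything falls off the work surface, if the arm or the gripper's body presses on something with over 40 N, if the wrist force passes 120 N, or if a joint passes its speed limit or range.

### The arm

A 6-joint arm with a two-finger parallel gripper is mounted at the origin on a cart in front of the work surface, level with it; the furniture and walls round the work are solid. World frame = base frame: x ahead of the robot, y to its left, z up, the work surface at z = 0. Lengths are in m, angles in rad, forces in N, time in s.
With the tool pointing down it reaches from about 0.25 to 0.775 m from the base axis. Payload 4 kg.
Tool frame: the origin (TCP) lies at the very end of the fingers, on their centre line; the grasp point (between the pads) lies 19 mm behind it; z points along the fingers, y is the line along which they close (so a half turn about z gives the same grasp; the last joint's range is limited). The gripper opens to 94 mm and grips with 3 to 60 N. Pads are 16 mm wide; open, the fingers measure 119 mm over their backs; the gripper's body (75 mm by 177 mm) begins 78 mm behind the grasp point.
Start: joints at [1.233, 0.087, 1.371, -0, 1.684, -0.103], TCP at [0.128, 0.535, 0.206] pointing down, gripper open.
Joint ranges: [-3.1, 3.1], [-0.76, 2.03], [0.27, 2.55], [-1.08, 4.22], [0.17, 2.65], [-2.57, 2.57]. Speed limits (rad/s): [2.79, 2.79, 3.14, 3.14, 3.14, 3.14].

### API

Orientations are given as a unit quaternion [x, y, z, w].
In Python, from station import robot gives the robot as it stands. The module is installed in compiled form; this text tells all that it offers.
- The arm moves only by the shell command python3 -m jog 'ROWS'. ROWS is JSON, one flat list of numbers, 5 for each row, row after row: the opening, from -1 (shut) to 1 (fully open), so that 0 is half open, then the shift along the tool's x, y, z in mm, then the turn about the tool's z in degrees. A call has 1 to 20 rows; each row is the pose to reach, as a shift and turn from the pose commanded when the call began, along the tool's axes at that moment; what a row does not reach only later rows make up. A row lasts 1/12 s, in which the tool goes at most 41.7 mm and 7.16 degrees, less where a joint would pass 70% of its speed; a pose out of reach is approached as far as the arm can. A call with a gripper value outside its range is refused whole. The fingers move at their own pace and stop on an object; the grip force is fixed at half the most. Time passes only in rows, so rows that repeat a pose let the fingers close. It gives the time, the measured TCP pose, the force, the opening and the grip force at its end, in the units of the state.
- robot.get_obs(): the state, without advancing time (a new reading comes with each control period).
- robot.get_image(name): name is "scene" or "top"; returns the picture (400x640x3 uint8, red, green, blue); there is no depth.
- robot.get_calibration(name): a dict with "vfov" (degrees; the focal length in pixels is half the picture's height over the tangent of half this angle, whatever the lens; pixels are square), "cx", "cy" (the principal point, pixels), "dist_coeffs" ([k1, k2, p1, p2, k3] as OpenCV has them; the pictures are not rectified), "extrinsics" (4x4, takes a point from camera to world coordinates). Camera axes: x right, y up, looking along -z (the intrinsics and any distortion apply to the point x, -y, -z); pixel columns grow to the right and rows downward; lengths in m; the calibration is good to about 2 mm. A picture is of the moment at which its call begins. get_calibration takes no time and is no camera call.
- robot.finish_job(): hands the job in; it is judged then, once.
Trained networks look in the newest picture that a camera, given by its name, has taken for a name from the list of things; names that differ only in an ending like _2 or _b are one class to them, and where a whole thing is asked for, a point or a joint stands for the part that bears it (a point fixed in the world has none). Each returns a list of dicts, best first, with "confidence" (0 to 1); they miss things now and then, are a little off and sometimes report something else, mostly with a low value. They report only what shows in the picture. A call takes as long as a camera call.
- robot.find_in(camera, name): "point" ([x, y, z] in m, in world coordinates, good to about 4 mm: the middle of the surface that is visible of it).
The state is a dict: "time_s": time; "qpos": joint angles; "qvel": joint speeds; "joint_torque": joint torques, N m; "tool_pos": TCP position; "ee_rot": TCP orientation; "contact_force": force on the tool from outside, world axes, zero at the start; "wrist_torque": the same for the moment, N m; "width": opening from 0.0 (shut) to 1.0 (fully open); "finger_force": force on a finger pad.
Only numpy, scipy, OpenCV 4.12 (cv2) and the standard library are available. Lean on these libraries where they do the work, as an engineer would, in place of code of your own. Each camera call takes 0.05 s, during which the arm holds its last target. There are 200 camera calls.

## Working session

There is one attempt and no reset: what is moved stays moved. The work goes in short steps, Python scripts to look and compute and a shell command to move; the robot and the scene stay as the last step left them, time stands still between calls to the robot, and variables do not carry over. Pictures are saved under pics/ and viewed, at most 10 in all, crops included, and the job is handed in when it is done.

```bash
mkdir -p pics
cat > h.py <<'E'
from station import robot
import cv2,numpy as np
def snap(c,n):
    im=robot.get_image(c); cv2.imwrite(f'pics/{n}.png',im[:,:,::-1]); return im
E
python3 - <<'E'
from h import *
o=robot.get_obs(); print(o['time_s'],o['tool_pos'],o['ee_rot'],o['width'])
for c in('scene','top'):
    snap(c,c+'0')
    for n in('feeder','gate_pad_left','gate_pad_right','release_top','short_post_center','long_post_center','tray_short','tray_long'):
        print(c,n,[(np.round(d['point'],3).tolist(),round(d['confidence'],2)) for d in robot.find_in(c,n)[:3]])
print(robot.get_obs()['time_s'])
E
```

```text
0.0 [0.12779327 0.53438666 0.20431328] [ 1.17143001e-01  9.93114444e-01 -1.07928103e-03 -2.30905753e-04] 0.9982981400300384
scene feeder [([0.527, 0.073, 0.087], 0.74)]
scene gate_pad_left [([0.484, 0.082, 0.095], 0.83)]
scene gate_pad_right [([0.502, -0.035, 0.006], 0.69), ([0.488, 0.082, 0.093], 0.59)]
scene release_top [([0.55, 0.023, 0.126], 0.89)]
scene short_post_center [([0.526, 0.074, 0.088], 0.61), ([0.546, 0.117, 0.134], 0.4)]
scene long_post_center [([0.488, 0.083, 0.1], 0.59), ([0.564, 0.106, 0.133], 0.57)]
scene tray_short [([0.576, -0.012, 0.024], 0.9)]
scene tray_long [([0.53, 0.238, 0.027], 0.8)]
top feeder [([0.557, 0.106, 0.135], 0.72), ([0.542, 0.087, 0.091], 0.58)]
top gate_pad_left [([0.53, 0.077, 0.092], 0.87)]
top gate_pad_right [([0.53, 0.083, 0.096], 0.68)]
top release_top [([0.627, 0.089, 0.045], 0.65), ([0.568, 0.023, 0.133], 0.63)]
top short_post_center [([0.618, 0.144, 0.044], 0.3)]
top long_post_center [([0.558, 0.106, 0.134], 0.57)]
top tray_short [([0.569, -0.036, 0.01], 0.84)]
top tray_long [([0.543, 0.225, 0.01], 0.56)]
0.9
```

View pics/scene0.png

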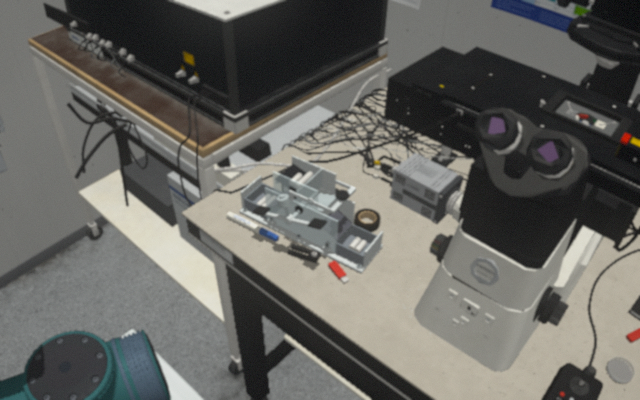

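View pics/top0.png

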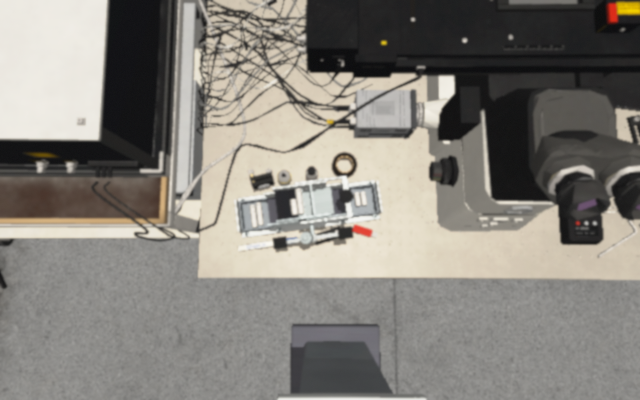

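Run:
```python
from h import *
a=cv2.imread('pics/scene0.png')[150:290,215:395]; b=cv2.imread('pics/top0.png')[140:260,225:395]
cv2.imwrite('pics/c1.png',cv2.resize(a,(760,591),interpolation=cv2.INTER_CUBIC)); cv2.imwrite('pics/c2.png',cv2.resize(b,(799,564),interpolation=cv2.INTER_CUBIC))
```

```text
(no output)
```

View pics/c1.png

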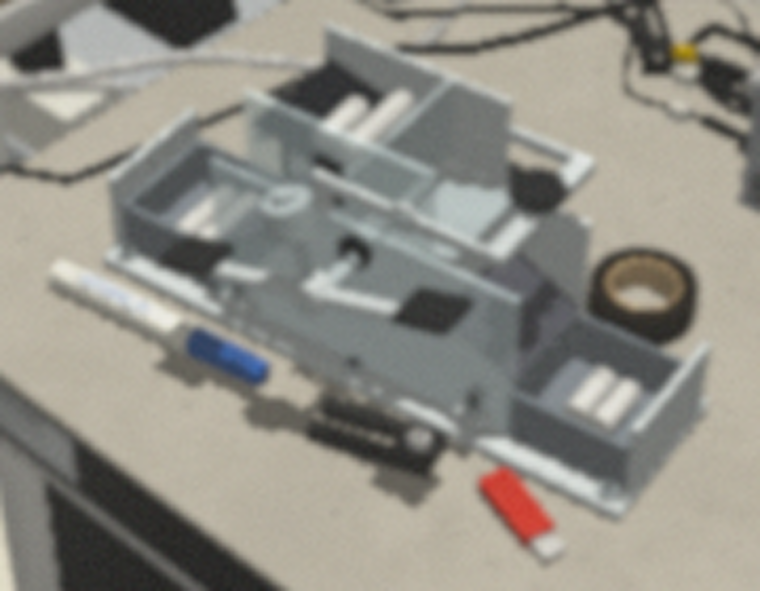

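View pics/c2.png

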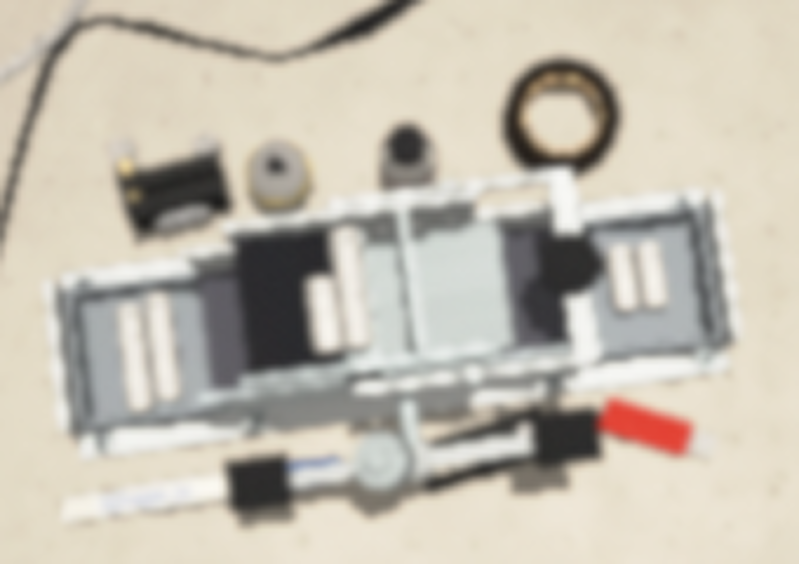

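```bash
cat > fit.py <<'E'
from h import *
from scipy.optimize import least_squares
def proj(c,P):
    k=robot.get_calibration(c); f=200/np.tan(np.radians(k['vfov'])/2); T=np.linalg.inv(np.array(k['extrinsics']))
    q=P@T[:3,:3].T+T[:3,3]; q=q*[1,-1,-1]
    return cv2.projectPoints(q,np.zeros(3),np.zeros(3),np.array([[f,0,k['cx']],[0,f,k['cy']],[0,0,1]]),np.array(k['dist_coeffs'],float))[0][:,0]
def W(p,F): c,s=np.cos(p[2]),np.sin(p[2]); return F@np.array([[c,s,0],[-s,c,0],[0,0,1]])+[p[0],p[1],0]
def model(g):
    c,s=np.cos(g),np.sin(g)
    r=lambda y,z:[-.07,y*c-z*s,.085+y*s+z*c]
    return np.array([[0,-.076,.138],r(-.07,.009),r(.07,.009),r(0,.056)])
T=np.array([[570,262],[567,435],[258,483],[380,458],[75,450],[45,285],[735,365],[715,195]])/4.7+[225,140]
S=np.array([[537,185],[434,310],[197,255],[285,197]])/4.222+[215,150]
C=np.array([[-.045,.156,.004],[.045,.156,.004],[-.045,-.156,.004],[.045,-.156,.004]])
if __name__=='__main__':
  for g in(.27,-.27):
    M=model(g)
    f=lambda p:np.r_[proj('top',W(p,np.r_[M,C]))-T,proj('scene',W(p,M))-S].ravel()
    r=least_squares(f,[.56,.1,.1],loss='soft_l1'); print(g,r.x.round(4),r.cost); print(f(r.x).reshape(-1,2).round(1).tolist()); print(W(r.x,M).round(4).tolist())
E
python3 fit.py
```

```text
0.27 [0.5526 0.0954 0.1419] 66.1137331627892
[[-0.8, 0.3], [-0.2, 1.1], [-0.5, -0.6], [13.6, -1.5], [0.9, 2.4], [2.7, -2.0], [-2.0, 1.3], [-3.9, -1.4], [-0.7, -0.3], [0.2, 13.7], [-0.7, -14.4], [11.5, 4.5]]
[[0.5633, 0.0201, 0.138], [0.4931, 0.0163, 0.075], [0.4741, 0.1499, 0.1123], [0.4854, 0.0707, 0.139]]
-0.27 [0.553  0.0926 0.1442] 12.33997533911037
[[0.6, 0.0], [0.1, 0.2], [0.2, 0.1], [-0.2, 0.5], [2.2, 2.4], [3.9, -2.0], [-0.7, 1.0], [-2.7, -1.7], [0.6, 0.2], [-0.2, -0.8], [-0.5, -0.7], [-0.1, -0.9]]
[[0.5639, 0.0174, 0.138], [0.4931, 0.0182, 0.1123], [0.4737, 0.1517, 0.075], [0.4816, 0.0974, 0.139]]
```

The pictures show the long post lower in the magazine at top-crop (350,290), with the short one behind it at (322,315). Long posts lie in the left tray and short posts in the right. The weight leans left, so the right pad is up and the gate already feeds left, which the fit confirms. So the order is release, press the right pad, release.

```bash
python3 -m jog '[-1,-544,-401,0,-21.8,-1,-544,-401,0,-21.8,-1,-544,-401,0,-21.8,-1,-544,-401,0,-21.8,-1,-544,-401,0,-21.8,-1,-544,-401,0,-21.8,-1,-544,-401,0,-21.8,-1,-544,-401,0,-21.8,-1,-544,-401,0,-21.8,-1,-544,-401,0,-21.8,-1,-544,-401,0,-21.8,-1,-544,-401,0,-21.8,-1,-544,-401,0,-21.8,-1,-544,-401,0,-21.8,-1,-544,-401,0,-21.8,-1,-544,-401,0,-21.8,-1,-544,-401,0,-21.8,-1,-544,-401,0,-21.8,-1,-544,-401,0,-21.8,-1,-544,-401,0,-21.8]'
```

```text
time_s: 2.57
tool_pos: [0.5632, 0.019, 0.2054]
ee_rot: [-0.073, 0.997, 0.0, -0.0]
contact_force: [-0.5, 0.4, 0.2]
width: 0.002
finger_force: 0.0
```

```bash
python3 -m jog '[-1,0,0,30,0,-1,0,0,55,0,-1,0,0,62,0,-1,0,0,65,0,-1,0,0,68,0,-1,0,0,70,0,-1,0,0,72,0,-1,0,0,74,0,-1,0,0,75,0,-1,0,0,76,0,-1,0,0,76,0,-1,0,0,76,0]'
```

```text
time_s: 3.57
tool_pos: [0.5647, 0.0178, 0.1306]
ee_rot: [-0.073, 0.997, -0.001, 0.001]
contact_force: [0.5, -1.8, 4.7]
width: 0.01
finger_force: 2.6
```

```bash
python3 -m jog '[-1,0,0,1,0,-1,0,0,2,0,-1,0,0,2,0,-1,0,0,2,0]'; python3 -m jog '[-1,0,0,-3,0,-1,0,0,-8,0,-1,0,0,-16,0,-1,0,0,-40,0,-1,0,0,-40,0,-1,0,0,-40,0,-1,0,0,-40,0,-1,0,0,-40,0,-1,0,0,-40,0,-1,0,0,-40,0,-1,0,0,-40,0,-1,0,0,-40,0]'
python3 - <<'E'
from h import *
b=snap('top','t1')[140:260,225:395]; a=snap('scene','s1')[150:290,215:395]
v=np.vstack([cv2.resize(x[:,:,::-1],(420,296),interpolation=cv2.INTER_CUBIC) for x in(b,a)]); cv2.imwrite('pics/v1.png',v)
E
```

```text
time_s: 3.9
tool_pos: [0.5648, 0.0177, 0.1302]
ee_rot: [-0.073, 0.997, -0.001, 0.002]
contact_force: [-0.6, -3.3, 10.4]
width: 0.009
finger_force: 5.3
time_s: 4.9
tool_pos: [0.5636, 0.0184, 0.1671]
ee_rot: [-0.073, 0.997, 0.0, -0.0]
contact_force: [-0.2, -0.8, 0.5]
width: 0.005
finger_force: 0.0
```

View pics/v1.png

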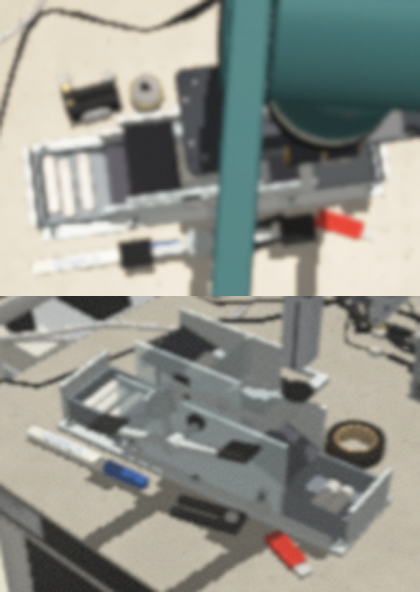

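Three long posts now lie in the left tray at crop (70,183), and the right tray still holds two. Next is the right pad, which is the raised one.

```bash
python3 -m jog '[-1,35,4,0,0,-1,70,8,0,0,-1,70,8,0,0,-1,70,8,30,0,-1,70,8,48,0,-1,70,8,53,0,-1,70,8,58,0,-1,70,8,63,0,-1,70,8,68,0,-1,70,8,73,0,-1,70,8,78,0,-1,70,8,83,0,-1,70,8,85,0,-1,70,8,85,0]'; python3 -m jog '[-1,0,0,-30,0,-1,0,0,-65,0,-1,0,0,-90,0,-1,-70,-8,-90,0,-1,-70,-8,-90,0,-1,-70,-8,-85,0,-1,-70,-8,-85,0,-1,-70,-8,-85,0]'
python3 - <<'E'
from h import *
b=snap('top','t2')[140:260,225:395]; a=snap('scene','s2')[150:290,215:395]
v=np.vstack([cv2.resize(x[:,:,::-1],(420,296),interpolation=cv2.INTER_CUBIC) for x in(b,a)]); cv2.imwrite('pics/v2.png',v)
E
```

```text
time_s: 6.17
tool_pos: [0.4929, 0.0162, 0.0818]
ee_rot: [-0.073, 0.997, 0.0, -0.001]
contact_force: [-0.3, 0.5, 0.9]
width: 0.004
finger_force: 0.0
time_s: 6.83
tool_pos: [0.5628, 0.0184, 0.1666]
ee_rot: [-0.073, 0.997, 0.0, -0.001]
contact_force: [-1.3, -0.1, 0.5]
width: 0.006
finger_force: 0.0
```

View pics/v2.png

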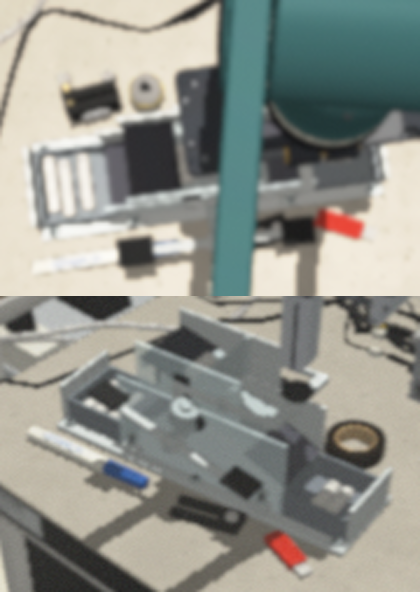

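The gate has flipped: the left pad is now raised at (103,395) and the right one lowered at (240,482). Now the second release.

```bash
python3 -m jog '[-1,-1,0,20,0,-1,-1,0,25,0,-1,-1,0,28,0,-1,-1,0,30,0,-1,-1,0,32,0,-1,-1,0,34,0,-1,-1,0,36,0,-1,-1,0,37,0,-1,-1,0,38,0,-1,-1,0,39,0,-1,-1,0,40,0,-1,-1,0,40,0,-1,-1,0,40,0,-1,-1,0,40,0]'; python3 -m jog '[-1,0,0,-3,0,-1,0,0,-8,0,-1,0,0,-16,0,-1,0,0,-60,0,-1,0,0,-80,0,-1,120,0,-80,0,-1,120,0,-80,0,-1,240,0,-80,0,-1,240,0,-80,0,-1,240,0,-80,0,-1,240,0,-80,0,-1,240,0,-80,0,-1,240,0,-80,0,-1,240,0,-80,0,-1,240,0,-80,0,-1,240,0,-80,0,-1,240,0,-80,0,-1,240,0,-80,0]'
python3 - <<'E'
from h import *
b=snap('top','t3')[140:260,225:395]; a=snap('scene','s3')[150:290,215:395]
v=np.vstack([cv2.resize(x[:,:,::-1],(420,296),interpolation=cv2.INTER_CUBIC) for x in(b,a)]); cv2.imwrite('pics/v3.png',v)
E
```

```text
time_s: 8.1
tool_pos: [0.5655, 0.018, 0.1303]
ee_rot: [-0.073, 0.997, -0.001, 0.002]
contact_force: [-3.1, -1.6, 9.5]
width: 0.005
finger_force: 4.9
time_s: 9.6
tool_pos: [0.3278, -0.0162, 0.2072]
ee_rot: [-0.073, 0.997, 0.0, -0.001]
contact_force: [0.0, 0.4, -0.3]
width: 0.002
finger_force: 0.0
```

View pics/v3.png

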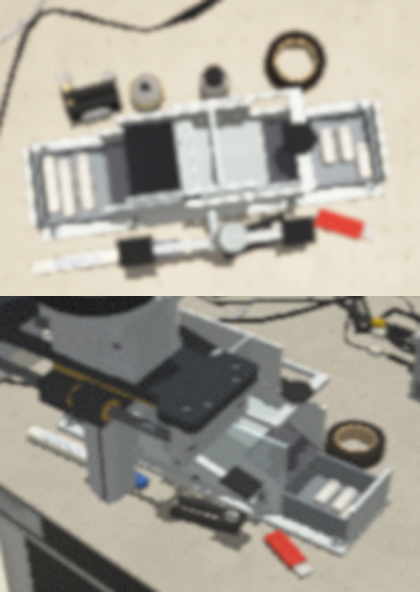

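The left tray holds three long posts, at (52-85,182), and the right tray three short ones, at (328-363,150). The magazine is empty and nothing else has moved.

```bash
python3 -c "
from station import robot
print(robot.finish_job())"
```

```text
the job is handed in; nothing more can be done
None
```

Both posts are sorted, the long one into the left tray and the short one into the right; only the pads were pressed, and the job was handed in at about 10 s.

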